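Jack a receiving flask up four clicks under the dispenser spout and lock it

TASK

Raise the flask on the blue ratchet jack by its black handle, slowly, by exactly four clicks of the pawl, which brings its mouth up to some 1 to 3 cm under the dispenser's spout; it must not hit the spout. Then ease it down until the pawl carries it, without dropping it on the pawl or leaning on it, let go of the handle, and push the yellow safety slide fully home under the red release lever. Keep the flask upright on its platform and leave the other things on the bench alone.

Things in the scene. Friction and masses are not known exactly. Their poses are not given: they have to be found in the camera images.
- station: ratchet jack with a blue base plate 124 x 170 x 12 mm and a blue square housing 98 mm high, fixed to the bench together with a white riser on its left (+y) that carries the dispenser. Origin on the bench under the axis of the jack's column; x points away from the handle (the handle sticks out to -x), y to the riser, z up.
- carriage: moving part of the jack: upright aluminium column with a steel rack of five saw teeth, 10 mm apart, on its -y side, a round platform 76 mm across with a black rubber pad on top, and the black handle. It starts fully down, resting on the housing. Slides up and down only, friction about 1 N; with the flask it weighs 0.6 to 0.8 kg. Origin at the station's origin when down.
- lift (a joint): height of the carriage above its lowest position, m; 0 at the start, limit 0.075. The rack's own height on the column is a set-up matter that differs from jack to jack and is not measured: the first click comes somewhere between 10 and 32 mm up, each further one 10 mm later. It cannot be lowered back past a notch. Let go above its seat it drops (0.1 m/s after about 1 mm).
- lift_handle (a point): middle of the black handle's grip, a level bar along the station's x, 60 mm long, 15 mm wide (y), 18 mm high, 96 mm out to -x from the column's axis, 104 mm above the bench when the carriage is down; it rises with the carriage.
- platform_top (a point): centre of the platform's rubber top, 110 mm above the bench when down. How a click feels in the hand: the lifting force grows by some 4 to 9 N over about 4 mm as a tooth pushes the pawl aside, then falls off within 1 to 2 mm as the pawl snaps in under it. The tooth is then 1 to 2 mm above its seat; lowered on to it, the pawl takes the weight and the hand carries none.
- pawl: sprung pawl with a steel release lever, red at its end, that points 119 mm to the station's -y from the column, level, 50 mm above the bench. Origin at its pivot (axis x), 30 mm to -y of the column, 52 mm up. As each tooth passes, the lever end dips by some 15 mm and springs up again; do not press it, it would let the column fall.
- lock (a joint): travel of the yellow safety slide, m: about 0 open (start 0 to 0.004), 0.018 fully home, towards the station's +x. It runs stiffly (about 1.5 N) on the base plate and stays where it is left. Home, its dark tongue stands 2 mm under the red lever's end and blocks it: the jack can no longer be raised. It can go home only while the pawl is fully in a notch or gap.
- slide_knob (a point): middle of the yellow knob at the top of the slide's post: knob 14 (x) x 15 (y) x 14 mm, this point 60 mm above the bench (top at 69 mm), 100 mm to -y of the column's axis and 54 mm to -x of it when fully open. The post below is 12 mm square.
- flask: conical glass flask, 68 mm across its foot, 113 mm high, loose on the platform; origin at the centre of its underside.
- flask_center (a point): the flask's axis at half its height, 56 mm above its foot.
- dispenser: bottle-top dispenser with blue and white barrel, 425 mm tall, fixed on the riser; its white spout reaches over the flask. Origin at its underside.
- spout_tip (a point): lowest point of the spout, on the column's axis, 290 mm above the bench. At the fourth notch the flask's mouth is 7 to 27 mm below it.
- red_cap_bottle: clear 100 ml bottle with red cap, 56 mm across, 109 mm high, bystander; origin at the centre of its underside.
- dish_1: petri dish with lid, 61 mm across, 15 mm high, bystander; origin at the centre of its underside.
- dish_2: another such petri dish, farther from the robot, bystander; origin at the centre of its underside.
- marker: black felt marker, 137 mm long, lying on the bench, bystander; origin under its middle.
Things that resemble listed ones, but are neither listed nor needed, are in the scene too. What is shaped like the flask but green or pink is not meant.

How it is judged:
By the outcome, as a careful person would: the job done as asked, in the order asked, and still so for the second after the job is handed in, with the robot touching nothing.
It also fails if it takes over 72 s, if anything falls off the work surface, if the arm or the gripper's body presses on something with over 40 N, if the wrist force passes 120 N, or if a joint passes its speed limit or range.

ROBOT

A 6-joint arm with a two-finger parallel gripper is mounted at the origin on a cart in front of the work surface, level with it; the furniture and walls round the work are solid. World frame = base frame: x ahead of the robot, y to its left, z up, the work surface at z = 0. Lengths are in m, angles in rad, forces in N, time in s.
With the tool pointing down it reaches from about 0.25 to 0.725 m from the base axis. Payload 4 kg.
Tool frame: the origin (TCP) lies on the centre line of the jaws, within the pads' length; the fingertips stand 17 mm ahead of it and the grasp point (between the pads) lies 2 mm behind it; z points along the fingers, y is the line along which they close (so a half turn about z gives the same grasp; the last joint's range is limited). The gripper opens to 85 mm and grips with 20 to 120 N. Pads are 22 mm wide; open, the fingers measure 114 mm over their backs; the gripper's body (76 mm by 85 mm) begins 54 mm behind the grasp point. The pads swing forward as they close: fully open they stand 13 mm farther back than shut.
Start: joints at [1.157, 0.241, 0.005, 1.335, 0, 1.571], TCP at [0.201, 0.458, 0.216] pointing down, gripper open.
Joint ranges: [-2.72, 2.72], [-1.05, 1.87], [-1.09, 1.28], [-1.99, 2.15], [-1.42, 1.44], [-3.14, 3.14]. Speed limits (rad/s): [2.79, 2.79, 3.14, 3.14, 3.14, 3.14].

INTERFACE

Orientations are given as a unit quaternion [x, y, z, w].
In Python, from workcell import get_obs, imaging, order gives the robot as it stands.
- The arm moves only by the tool apply_moves, never from a script. Its argument "targets" is a list that holds one entry, the list of rows, each a list of 5 numbers: the shift along the world's x, y, z in units of 40 mm (1.0 is 40 mm), then the turn about the world's z in degrees, then the gripper command: -1 is shut, 1 is fully open, values between are in proportion. In form: [[[dx, dy, dz, turn, fingers], ...]]. A call has 1 to 8 rows; each row shifts and turns the commanded pose from where the row before left it; what a row does not reach is not made up. A row lasts 1/12 s, in which the tool goes at most 41.7 mm and 7.16 degrees, less where a joint would pass 70% of its speed; a pose out of reach is approached as far as the arm can. A call is refused whole if a number of a shift passes 1 or a number of a turn 7.16, either way. A call with a gripper value outside its range is refused whole. The fingers move at their own pace and stop on an object; the grip force is fixed at half the most. Time passes only in rows, so rows that do not move let the fingers close. It gives the time, the measured TCP pose, the force, the opening and the grip force at its end, in the units of the state.
- get_obs(): the state, without advancing time (a new reading comes with each control period).
- imaging.camera(name): name is "scene" or "top"; returns (picture, depth): 400x640x3 uint8, blue, green, red; 400x640 float32, m along the optical axis (not along the pixel's ray), 0 where there is no reading.
- imaging.get_calibration(name): a dict with "camera_matrix" (3x3 intrinsics, pixels), "k1" (the pictures are not rectified: a ray, as slopes to the right and down, at radius r is drawn at 1 + k1 r^2 times it, then the intrinsics apply), "eye" and "rotation" of the camera in the world. Camera axes: x right, y down, z forward; pixel columns grow to the right and rows downward; lengths in m; the calibration is good to about 2 mm. A picture is of the moment at which its call begins. get_calibration takes no time and is no camera call.
- order.job_done(): hands the job in; it is judged then, once.
The state is a dict: "clock": time; "joint_pos": joint angles; "joint_vel": joint speeds; "tau": joint torques, N m; "eef_pos": TCP position; "tool_rot": TCP orientation; "ft_force": force on the tool from outside, world axes, zero at the start; "ft_torque": the same for the moment, N m; "grip_width": finger opening in m; "grasp_force": force on a finger pad.
Only numpy, scipy, OpenCV 4.12 (cv2) and the standard library are available. Lean on these libraries where they do the work, as an engineer would, in place of code of your own. Each camera call takes 0.05 s, during which the arm holds its last target. There are 200 camera calls.

## Working session

There is one attempt and no reset: what is moved stays moved. The work goes in short steps, Python scripts to look and compute and a tool call to move; the robot and the scene stay as the last step left them, time stands still between calls to the robot, and variables do not carry over. Pictures are saved under pics/ and viewed, at most 10 in all, crops included, and the job is handed in when it is done.

Besides the shell and the picture viewer there is one more tool, called as a command line: name --argument value ..., lists and objects as JSON in quotes. apply_moves: Moves the arm, as the interface text tells. Its arguments: {"type":"object","properties":{"targets":{"type":"array","items":{"type":"array","items":{"type":"array","items":{"type":"number"}}}}},"required":["targets"]}

```bash
mkdir -p pics
cat > h.py <<'E'
import numpy as np, cv2
from workcell import get_obs, imaging, order
def cal(n):
    c=imaging.get_calibration(n); return np.array(c["camera_matrix"]),c["k1"],np.array(c["eye"]),np.array(c["rotation"])
def ray(n,u,v):
    K,k1,e,R=cal(n); d=np.linalg.solve(K,[u,v,1.])[:2]; s=d.copy()
    for _ in range(20): s=d/(1+k1*(s@s))
    return e,R@np.array([s[0],s[1],1.])
def onz(n,u,v,z):
    e,d=ray(n,u,v); return e+d*(z-e[2])/d[2]
def dep(n,u,v,D):
    e,d=ray(n,u,v); return e+d*D[int(round(v)),int(round(u))]
E
python3 - <<'E'
from h import *
for n in("scene","top"):
    p,d=imaging.camera(n); cv2.imwrite(f"pics/{n}0.png",p); np.save(n+"0.npy",d)
    print(n,cal(n))
print(get_obs())
E
```

```text
scene (array([[425.19809442,   0.        , 317.36027429],
       [  0.        , 425.19809442, 194.73611568],
       [  0.        ,   0.        ,   1.        ]]), -0.035303339722593106, array([-0.0349245 , -0.47538366,  0.9977515 ]), array([ 0.85178297, -0.34472083,  0.15054547, -0.36464967]))
top (array([[395.65533852,   0.        , 315.61368514],
       [  0.        , 395.65533852, 205.69746939],
       [  0.        ,   0.        ,   1.        ]]), 0.03351560732193062, array([0.40638991, 0.12432081, 1.5866217 ]), array([-0.7058024 ,  0.70666886, -0.02577477,  0.04239997]))
{'clock': 0.1, 'joint_pos': array([1.15698251e+00, 2.41356188e-01, 3.87266232e-03, 1.33520797e+00,
       1.31767866e-05, 1.57080301e+00]), 'joint_vel': array([-0.0015389 , -0.00118871,  0.00288779, -0.0003457 ,  0.00146407,
        0.00125804]), 'tau': array([ 2.97893030e-04, -3.73138082e+01,  2.53009629e+01,  1.08216325e-02,
        6.79862251e-05,  2.75887238e-06]), 'eef_pos': array([0.20081048, 0.45725731, 0.21529798]), 'tool_rot': array([ 2.05436948e-01,  9.78669895e-01, -9.26021755e-04, -2.01110852e-04]), 'ft_force': array([-1.51758181, -0.27454789, -0.13391964]), 'ft_torque': array([-0.00044323,  0.02854685,  0.03612765]), 'grasp_force': 0.0, 'grip_width': 0.08540690319859935}
```

View pics/scene0.png

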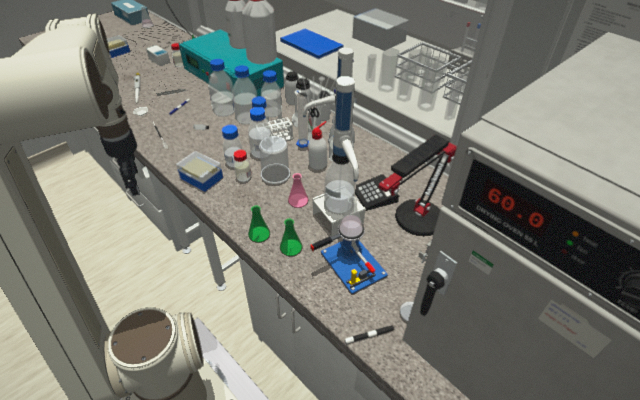

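View pics/top0.png

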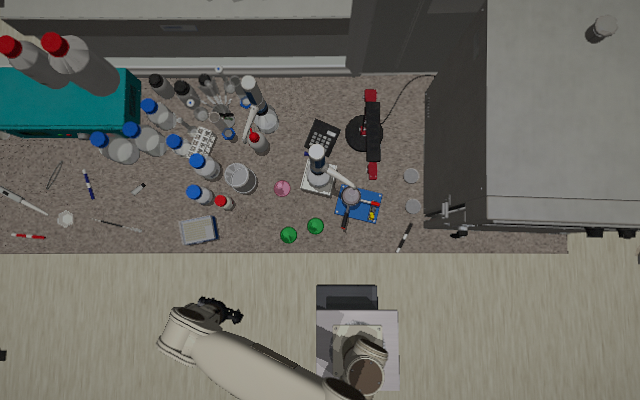

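```bash
cat > fix.py <<'E'
s=open('h.py').read()
s=s.replace('np.array(c["rotation"])','Rotation.from_quat(c["rotation"]).as_matrix()').replace("import numpy as np, cv2","import numpy as np, cv2\nfrom scipy.spatial.transform import Rotation")
open('h.py','w').write(s)
E
python3 fix.py
python3 - <<'E'
from h import *
P={}
for n,(a,b,c,d) in dict(top=(300,390,140,245),scene=(290,400,130,300)).items():
    p=cv2.imread(f"pics/{n}0.png"); D=np.load(n+"0.npy")
    hsv=cv2.cvtColor(p,cv2.COLOR_BGR2HSV)
    print(n,cal(n)[3].round(3).tolist())
    for nm,lo,hi,z in(("blue",(100,120,60),(125,255,255),.012),("yel",(20,130,90),(35,255,255),.069),("red",(0,150,90),(8,255,255),.05)):
        m=np.zeros(p.shape[:2],np.uint8); m[c:d,a:b]=cv2.inRange(hsv,lo,hi)[c:d,a:b]
        k,l,st,ce=cv2.connectedComponentsWithStats(m)
        for i in range(1,k):
            if st[i,4]>5:
                u,v=ce[i]; print(nm,st[i],ce[i].round(1),"onz",onz(n,u,v,z).round(4),"dep",dep(n,u,v,D).round(4))
        if nm=="blue":
            pts=np.argwhere(m)[:,::-1].astype(np.float32)
            w=np.array([dep(n,u,v,D) for u,v in pts]); q=w[abs(w[:,2]-.012)<.006]
            r=cv2.minAreaRect(q[:,:2].astype(np.float32)); print("plate",len(q),r)
    f=5 if n=="top" else 3.5
    P[n]=cv2.resize(p[c:d,a:b],None,fx=f,fy=f,interpolation=cv2.INTER_CUBIC)
h=max(x.shape[0] for x in P.values())
img=np.hstack([cv2.copyMakeBorder(x,0,h-x.shape[0],0,0,cv2.BORDER_CONSTANT) for x in P.values()])[:600,:]
img=cv2.resize(img,None,fx=min(1,800/img.shape[1]),fy=min(1,800/img.shape[1])); cv2.imwrite("pics/c1.png",img); print(img.shape)
E
```

```text
top [[-0.0, -0.995, 0.096], [-1.0, 0.002, 0.023], [-0.024, -0.096, -0.995]]
blue [304 152   5   4  11] [306.  153.5] onz [0.7711 0.2003 0.012 ] dep [0.6706 0.1794 0.4462]
blue [335 184  12  32 161] [340.2 204.6] onz [0.5629 0.063  0.012 ] dep [0.563  0.063  0.0107]
blue [358 188  24  15 196] [369.8 195.3] onz [ 0.6002 -0.0549  0.012 ] dep [ 0.6    -0.0547  0.0136]
blue [348 201  32  23 371] [361.6 211.7] onz [ 0.5344 -0.0217  0.012 ] dep [ 0.5348 -0.0221  0.0074]
plate 654 ((0.5678221583366394, -0.007759518921375275), (0.16855017840862274, 0.1226072832942009), 75.99131774902344)
yel [369 212   5   8  30] [371.3 215.5] onz [ 0.5152 -0.0533  0.069 ] dep [ 0.5149 -0.0529  0.0724]
red [371 201   8   5  24] [374.5 203.1] onz [ 0.5648 -0.0686  0.05  ] dep [ 0.5641 -0.0678  0.0564]
scene [[0.717, -0.477, 0.508], [-0.697, -0.496, 0.517], [0.005, -0.725, -0.689]]
blue [296 140  13   8  40] [302.1 144.2] onz [0.8465 0.5085 0.012 ] dep [0.8456 0.5075 0.0131]
blue [ 321  240   66   54 1475] [351.3 263. ] onz [ 0.5632 -0.0078  0.012 ] dep [ 0.563  -0.008   0.0124]
blue [367 272   5   4  15] [368.9 273.8] onz [ 0.5709 -0.0678  0.012 ] dep [ 0.5707 -0.068   0.0124]
plate 1296 ((0.6740521788597107, 0.22936676442623138), (0.707247257232666, 0.14457814395427704), 65.98789978027344)
yel [349 269  12  16  91] [354.  277.4] onz [ 0.4989 -0.0717  0.069 ] dep [ 0.5114 -0.0623  0.0473]
red [312 132   5   5  11] [313.6 133.6] onz [0.8897 0.4892 0.05  ] dep [0.7915 0.3868 0.1507]
red [311 245   3   5  11] [311.9 246.9] onz [0.5013 0.0917 0.05  ] dep [0.4658 0.0542 0.1127]
red [366 263   8   9  33] [369.6 267. ] onz [ 0.5662 -0.07    0.05  ] dep [ 0.5601 -0.0741  0.0596]
(570, 800, 3)
```

View pics/c1.png

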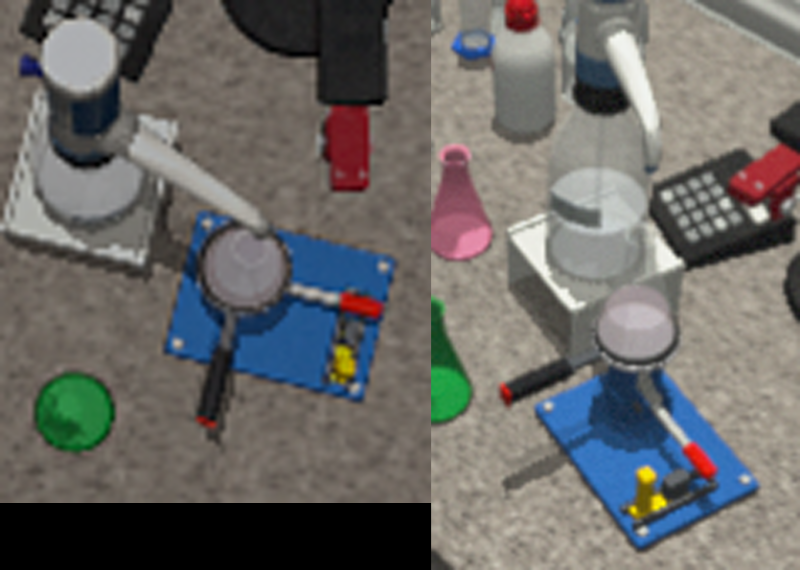

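Run:
```python
from h import *
from scipy.optimize import least_squares
def tri(a,b):
    A=[];B=[]
    for n,u,v in(a,b):
        e,d=ray(n,u,v); d/=np.linalg.norm(d); M=np.eye(3)-np.outer(d,d); A.append(M);B.append(M@e)
    return np.linalg.lstsq(np.vstack(A),np.hstack(B),rcond=None)[0]
p={n:cv2.imread(f"pics/{n}0.png") for n in("top","scene")}
D={n:np.load(n+"0.npy") for n in p}
for n,(a,b,c,d) in dict(top=(338,352,205,232),scene=(308,345,225,256)).items():
    m=np.zeros(p[n].shape[:2],np.uint8); m[c:d,a:b]=(p[n].max(2)<60)[c:d,a:b]
    uv=np.argwhere(m)[:,::-1]
    w=np.array([dep(n,u,v,D[n]) for u,v in uv]); q=w[(w[:,2]>.09)&(w[:,2]<.125)]
    print(n,len(uv),len(q),q.mean(0).round(4)); (vx,vy,x0,y0)=cv2.fitLine(q[:,:2].astype(np.float32),cv2.DIST_L2,0,.01,.01).ravel()
    s=(q[:,:2]-[x0,y0])@[vx,vy]; print("dir deg",np.degrees(np.arctan2(vy,vx)),"ends",[x0+s.min()*vx,y0+s.min()*vy],[x0+s.max()*vx,y0+s.max()*vy],"z",np.percentile(q[:,2],[10,50,90]))
# green
for n in p:
    hsv=cv2.cvtColor(p[n],cv2.COLOR_BGR2HSV); m=cv2.inRange(hsv,(45,120,50),(75,255,255))
    k,l,st,ce=cv2.connectedComponentsWithStats(m)
    for i in range(1,k):
        if st[i,4]>40:
            uv=np.argwhere(l==i)[:,::-1]; w=np.array([dep(n,u,v,D[n]) for u,v in uv]); print("green",n,ce[i].round(0),w.min(0).round(3),w.max(0).round(3))
# axis est
for yaw in(-14,-13,):
    t=np.radians(yaw); X=np.array([np.cos(t),np.sin(t)]);Y=np.array([-X[1],X[0]])
    for nm,w,l in(("knob",(.5150,-.0530),(-.052,-.100)),("redc",(.5645,-.0683),(0,-.107)),("redtip",(.4658,.0542),(-.126,0))):
        print(yaw,nm,np.array(w)-l[0]*X-l[1]*Y)
# spout tip & knob tri from crops
t=p["top"][140:245,300:390]
print(D["top"][185:213:3,352])
```

```text
top 74 61 [0.4964 0.0519 0.1111]
dir deg -15.377234 ends [np.float64(0.4698183839626561), np.float64(0.05916707619568615)] [np.float64(0.5346128519859011), np.float64(0.04134740046275009)] z [0.10752631 0.11093274 0.1141796 ]
scene 103 102 [0.4976 0.0456 0.1111]
dir deg -14.123801 ends [np.float64(0.46988592214697505), np.float64(0.05252966498604773)] [np.float64(0.5586313970860889), np.float64(0.030199146687715082)] z [0.10513549 0.11206447 0.11502645]
green top [315. 226.] [0.406 0.124 0.005] [0.509 0.196 1.587]
green top [288. 235.] [0.406 0.124 0.002] [0.474 0.298 1.587]Traceback (most recent call last):
  File "<stdin>", line 22, in <module>
  File "h.py", line 13, in dep
    e,d=ray(n,u,v); return e+d*D[int(round(v)),int(round(u))]
        ~~~^^^^^^^
  File "h.py", line 7, in ray
    K,k1,e,R=cal(n); d=np.linalg.solve(K,[u,v,1.])[:2]; s=d.copy()
             ~~~^^^
  File "h.py", line 5, in cal
    c=imaging.get_calibration(n); return np.array(c["camera_matrix"]),c["k1"],np.array(c["eye"]),Rotation.from_quat(c["rotation"]).as_matrix()
ValueError: time passes only in moves, steps and waits
```

apply_moves --targets '[[[0,0,0.7,2.5,0],[0.5,-0.7,0.2,2,0],[0.5,-0.7,0,2,0],[0.5,-0.7,0,2,0],[0.5,-0.7,0,1,0],[0.5,-0.7,0,0,0],[0.5,-0.7,0,0,0],[0.5,-0.7,0,0,0]]]'

```text
clock: 0.77
eef_pos: [0.3414, 0.2602, 0.2518]
tool_rot: [0.123, 0.992, -0.0, -0.0]
ft_force: [0.7, 0.9, -0.9]
grip_width: 0.0426
grasp_force: 0.0
```

apply_moves --targets '[[[0.5,-0.7,0,0,0],[0.5,-0.7,0,0,0],[0.5,-0.7,0,0,0],[0.5,-0.7,0,0,0],[0.5,-0.7,0,0,0],[0.5,-0.7,0,0,0],[0.5,-0.7,-0.2,0,0],[0,0,0,0,0]]]'

```text
clock: 1.43
eef_pos: [0.4831, 0.0613, 0.2422]
tool_rot: [0.127, 0.992, -0.001, -0.0]
ft_force: [-0.5, -0.1, -0.1]
grip_width: 0.0429
grasp_force: 0.0
```

apply_moves --targets '[[[0.3,-0.25,-0.5,0,-0.2],[0,0,-0.8,0,-0.2],[0,0,-0.7,0,-0.2],[0,0,-0.6,0,-0.2],[0,0,-0.4,0,-0.2],[0,0,-0.3,0,-0.2],[0,0,-0.2,0,-0.2],[0,0,0,0,-0.2]]]'

```text
clock: 2.1
eef_pos: [0.4912, 0.0559, 0.1021]
tool_rot: [0.124, 0.992, -0.001, -0.002]
ft_force: [-0.3, 0.2, -0.3]
grip_width: 0.0339
grasp_force: 0.0
```

Run:
```python
from h import *
P=[]
for n,(a,b,c,d) in dict(top=(315,395,170,250),scene=(300,400,190,300)).items():
    p,D=imaging.camera(n); P.append(cv2.resize(p[c:d,a:b],(395,400) ,interpolation=cv2.INTER_CUBIC))
cv2.imwrite("pics/c2.png",np.hstack(P))
```

```text
(no output)
```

View pics/c2.png

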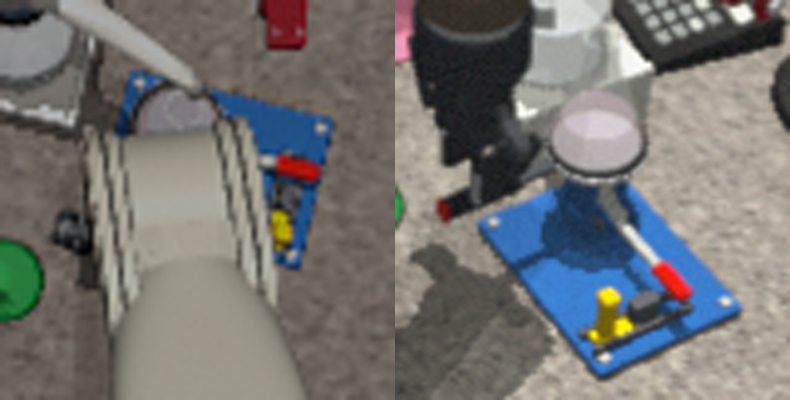

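apply_moves --targets '[[[0.0,-0.1,0,0,-0.4],[0,0,0,0,-0.5],[0,0,0,0,-0.55],[0,0,0,0,-0.57]]]'

```text
clock: 2.53
eef_pos: [0.4935, 0.0517, 0.1048]
tool_rot: [0.124, 0.992, 0.0, 0.001]
ft_force: [0.5, -0.1, -0.7]
grip_width: 0.0184
grasp_force: 0.0
```

apply_moves --targets '[[[0,0,0,0,-1],[0,0,0,0,-1],[0,0,0,0,-1],[0,0,0,0,-1]]]'

```text
clock: 2.87
eef_pos: [0.493, 0.0518, 0.1041]
tool_rot: [0.124, 0.992, -0.0, -0.0]
ft_force: [0.3, -0.8, -0.9]
grip_width: 0.0
grasp_force: 0.0
```

Run:
```python
from h import *
p,D=imaging.camera("scene")
for i in range(4):
    imaging.camera("top"); o=get_obs(); print(o["clock"],o["eef_pos"].round(4),o["ft_force"].round(2),o["grasp_force"],o["grip_width"])
```

```text
2.9667 [0.493  0.0518 0.1041] [ 0.23 -0.64  0.29] 0.0 -0.00052507347381302
3.0167 [0.493  0.0518 0.1041] [-0.84 -0.16 -0.79] 0.0 -0.0003105485705729219
3.0667 [0.493  0.0518 0.1041] [-0.48 -0.5   0.2 ] 0.0 -0.00032133086131047725
3.1167 [0.493  0.0518 0.1041] [-0.57 -0.03  0.67] 0.0 0.0002425819628239797
```

Run:
```python
from h import *
p,D=imaging.camera("scene"); a,b,c,d=295,375,195,270
x=cv2.resize(p[c:d,a:b],(800,600),interpolation=cv2.INTER_CUBIC); x=cv2.convertScaleAbs(x,alpha=1.8,beta=25)
cv2.imwrite("pics/c3.png",x[:, :800]); np.save("s3.npy",D)
```

```text
(no output)
```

View pics/c3.png

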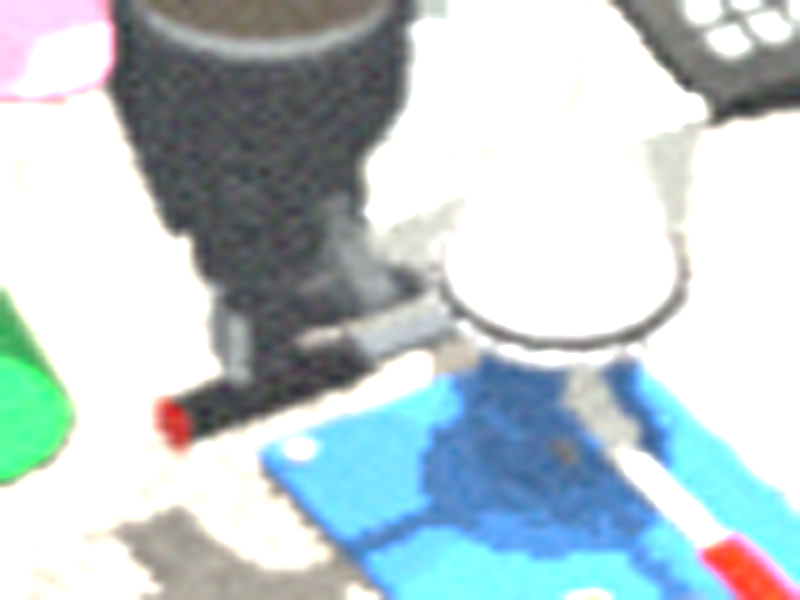

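Run:
```python
from h import *
D=np.load("s3.npy")
cc={n:cal(n) for n in("scene",)}
import h; h.cal=lambda n:cc[n]
for u,v in[(313,247),(318,237),(318,240),(318,242),(318,244),(322,238),(322,240),(322,242),(322,244),(326,236),(326,238),(326,240),(326,242),(330,230),(332,226),(332,230),(334,236),(338,234)]:
    print(u,v,dep("scene",u,v,D).round(4))
```

```text
313 247 [0.4684 0.0527 0.1114]
318 237 [0.482  0.0477 0.1455]
318 240 [0.4833 0.0489 0.1313]
318 242 [0.4893 0.0549 0.1131]
318 244 [0.4827 0.0482 0.1159]
322 238 [0.4887 0.0395 0.143 ]
322 240 [0.4879 0.0385 0.1364]
322 242 [0.4984 0.0488 0.1108]
322 244 [0.4917 0.042  0.1137]
326 236 [0.4723 0.0094 0.1891]
326 238 [0.5142 0.0492 0.1143]
326 240 [0.5093 0.0444 0.1139]
326 242 [0.5071 0.042  0.1094]
330 230 [ 4.756e-01 -4.000e-04  2.170e-01]
332 226 [0.4872 0.0042 0.219 ]
332 230 [ 0.4804 -0.0026  0.215 ]
334 236 [0.5384 0.0422 0.109 ]
338 234 [0.5518 0.0397 0.1087]
```

apply_moves --targets '[[[0,0,0.5,0,-1],[0,0,0.5,0,-1],[0,0,0,0,-1],[0,0,0,0,-1]]]'

```text
clock: 3.5
eef_pos: [0.4941, 0.0519, 0.1452]
tool_rot: [0.124, 0.992, 0.0, 0.001]
ft_force: [-0.3, -0.2, -0.2]
grip_width: -0.0002
grasp_force: 0.0
```

Run:
```python
from h import *
import h
p,D=imaging.camera("scene"); o=get_obs(); print(o["eef_pos"],o["grip_width"],o["ft_force"])
cc={n:cal(n) for n in("scene",)}; h.cal=lambda n:cc[n]
a,b,c,d=295,375,185,260
x=cv2.resize(p[c:d,a:b],(800,600),interpolation=cv2.INTER_CUBIC); x=cv2.convertScaleAbs(x,alpha=1.8,beta=25)
cv2.imwrite("pics/c4.png",x)
K,k1,e,R=cc["scene"]
def proj(w):
    q=R.T@(np.array(w)-e); s=q[:2]/q[2]; s=s*(1+k1*s@s); return K[:2,:2]@s+K[:2,2]
t=o["eef_pos"]; print("TCP px",proj(t),"tip",proj(t-[0,0,.017]),"finger root",proj(t+[0,0,.052]))
for v in range(222,246): print(v,[tuple(dep("scene",u,v,D).round(3)) for u in(318,321,324)])
```

```text
[0.49321441 0.05181381 0.14419021] 0.00012896582977700523 [ 0.10943752 -0.24952833 -0.28133413]
TCP px [319.95057579 234.2593175 ] tip [319.89175929 238.44381524] finger root [320.13823289 220.89818171]
222 [(np.float64(0.479), np.float64(0.045), np.float64(0.208)), (np.float64(0.479), np.float64(0.035), np.float64(0.216)), (np.float64(0.475), np.float64(0.02), np.float64(0.231))]
223 [(np.float64(0.482), np.float64(0.048), np.float64(0.199)), (np.float64(0.479), np.float64(0.034), np.float64(0.213)), (np.float64(0.476), np.float64(0.021), np.float64(0.225))]
224 [(np.float64(0.483), np.float64(0.049), np.float64(0.194)), (np.float64(0.476), np.float64(0.032), np.float64(0.213)), (np.float64(0.475), np.float64(0.02), np.float64(0.223))]
225 [(np.float64(0.484), np.float64(0.05), np.float64(0.189)), (np.float64(0.484), np.float64(0.04), np.float64(0.197)), (np.float64(0.475), np.float64(0.02), np.float64(0.219))]
226 [(np.float64(0.484), np.float64(0.05), np.float64(0.186)), (np.float64(0.486), np.float64(0.041), np.float64(0.191)), (np.float64(0.493), np.float64(0.037), np.float64(0.
[... 2750 characters left out ...]
, np.float64(0.054), np.float64(0.114)), (np.float64(0.494), np.float64(0.048), np.float64(0.114)), (np.float64(0.502), np.float64(0.045), np.float64(0.111))]
243 [(np.float64(0.483), np.float64(0.049), np.float64(0.119)), (np.float64(0.492), np.float64(0.046), np.float64(0.115)), (np.float64(0.5), np.float64(0.043), np.float64(0.11))]
244 [(np.float64(0.485), np.float64(0.05), np.float64(0.112)), (np.float64(0.491), np.float64(0.045), np.float64(0.112)), (np.float64(0.499), np.float64(0.042), np.float64(0.108))]
245 [(np.float64(0.483), np.float64(0.048), np.float64(0.112)), (np.float64(0.491), np.float64(0.045), np.float64(0.107)), (np.float64(0.499), np.float64(0.042), np.float64(0.104))]
```

View pics/c4.png

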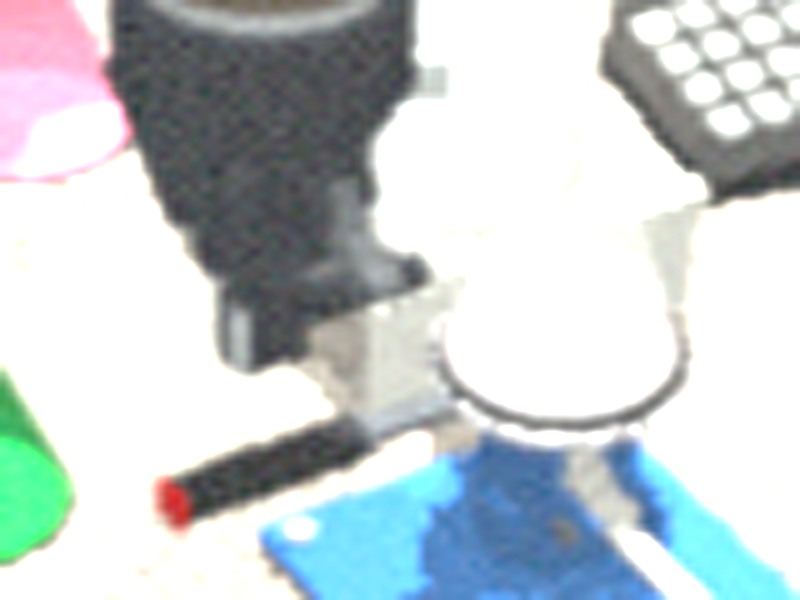

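apply_moves --targets '[[[0,0,0,0,-0.1],[0,0,0,0,-0.1],[0,0,-0.4,0,-0.1],[0,0,-0.4,0,-0.1],[0,0,-0.2,0,-0.1]]]'

```text
clock: 3.97
eef_pos: [0.4914, 0.0516, 0.1018]
tool_rot: [0.124, 0.992, -0.0, -0.002]
ft_force: [-0.7, -0.1, 0.4]
grip_width: 0.0382
grasp_force: 0.0
```

apply_moves --targets '[[[0,0,-0.2,0,-0.1],[0,0,-0.2,0,-0.1],[0,0,-0.2,0,-0.1],[0,0,-0.15,0,-0.1],[0,0,0,0,-0.1]]]'

```text
clock: 4.38
eef_pos: [0.4921, 0.0517, 0.0728]
tool_rot: [0.124, 0.992, -0.0, -0.001]
ft_force: [0.0, -0.3, -0.7]
grip_width: 0.0386
grasp_force: 0.0
```

Run:
```python
from h import *
p,D=imaging.camera("scene"); o=get_obs(); print(o["eef_pos"],o["grip_width"],o["ft_force"])
a,b,c,d=295,375,195,270
x=cv2.resize(p[c:d,a:b],(640,480),interpolation=cv2.INTER_CUBIC); x=cv2.convertScaleAbs(x,alpha=1.8,beta=25)
cv2.imwrite("pics/c5.png",x)
```

```text
[0.49257289 0.05174224 0.07350716] 0.038269558980696936 [ 0.37517801 -0.40036616  0.13872072]
```

View pics/c5.png

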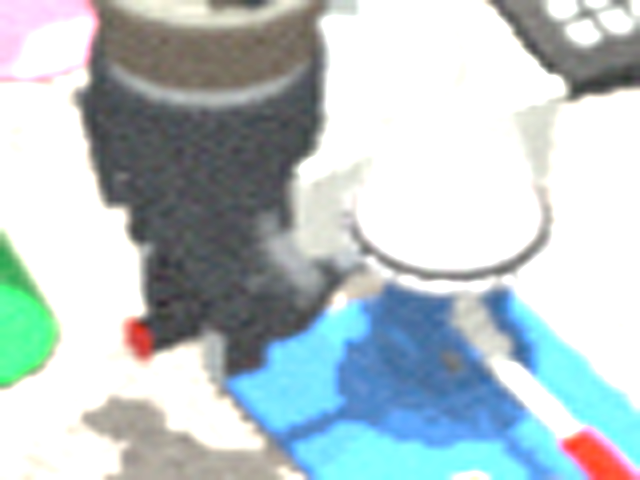

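apply_moves --targets '[[[0,0,-0.1,0,-0.4],[0,0,0,0,-0.52],[0,0,0,0,-0.6],[0,0,0,0,-0.6]]]'

```text
clock: 4.77
eef_pos: [0.4931, 0.0517, 0.0704]
tool_rot: [0.124, 0.992, -0.0, 0.0]
ft_force: [-0.0, -1.6, -0.5]
grip_width: 0.0172
grasp_force: 0.2
```

apply_moves --targets '[[[0,-0.025,0,0,-0.6],[0,0,0,0,-1],[0,0,0,0,-1],[0,0,0,0,-1]]]'

```text
clock: 5.1
eef_pos: [0.4933, 0.0506, 0.0705]
tool_rot: [0.124, 0.992, -0.0, 0.0]
ft_force: [-1.7, -1.0, 3.6]
grip_width: 0.0142
grasp_force: 59.4
```

apply_moves --targets '[[[0,0,0.0125,0,-1],[0,0,0.0125,0,-1],[0,0,0.0125,0,-1],[0,0,0.0125,0,-1]]]'

```text
clock: 5.43
eef_pos: [0.4932, 0.0506, 0.0714]
tool_rot: [0.124, 0.992, -0.0, -0.0]
ft_force: [2.8, -2.0, -7.2]
grip_width: 0.014
grasp_force: 58.4
```

apply_moves --targets '[[[0,0,0.0125,0,-1],[0,0,0.0125,0,-1],[0,0,0.0125,0,-1],[0,0,0.0125,0,-1]]]'

```text
clock: 5.77
eef_pos: [0.4932, 0.0506, 0.0741]
tool_rot: [0.124, 0.992, -0.0, 0.0]
ft_force: [4.1, -2.3, -7.3]
grip_width: 0.0141
grasp_force: 58.4
```

apply_moves --targets '[[[0,0,0.0125,0,-1],[0,0,0.0125,0,-1],[0,0,0.0125,0,-1],[0,0,0.0125,0,-1]]]'

```text
clock: 6.1
eef_pos: [0.4932, 0.0506, 0.0762]
tool_rot: [0.124, 0.992, -0.0, 0.0]
ft_force: [3.6, -2.7, -7.0]
grip_width: 0.0138
grasp_force: 58.5
```

apply_moves --targets '[[[0,0,0.0125,0,-1],[0,0,0.0125,0,-1],[0,0,0.0125,0,-1],[0,0,0.0125,0,-1]]]'

```text
clock: 6.43
eef_pos: [0.4932, 0.0507, 0.0782]
tool_rot: [0.124, 0.992, -0.0, 0.0]
ft_force: [5.5, -3.0, -7.6]
grip_width: 0.0138
grasp_force: 58.5
```

apply_moves --targets '[[[0,0,0.0125,0,-1],[0,0,0.0125,0,-1],[0,0,0.0125,0,-1]]]'

```text
clock: 6.68
eef_pos: [0.4932, 0.0506, 0.0791]
tool_rot: [0.124, 0.992, -0.0, 0.0]
ft_force: [5.7, -3.8, -13.2]
grip_width: 0.0143
grasp_force: 58.5
```

apply_moves --targets '[[[0,0,0.0125,0,-1],[0,0,0.0125,0,-1],[0,0,0.0125,0,-1]]]'

```text
clock: 6.93
eef_pos: [0.4932, 0.0506, 0.0804]
tool_rot: [0.124, 0.992, -0.0, 0.0]
ft_force: [6.8, -3.9, -14.0]
grip_width: 0.0143
grasp_force: 58.5
```

apply_moves --targets '[[[0,0,0.0125,0,-1],[0,0,0.0125,0,-1],[0,0,0.0125,0,-1]]]'

```text
clock: 7.18
eef_pos: [0.4932, 0.0506, 0.0819]
tool_rot: [0.124, 0.992, -0.0, -0.0]
ft_force: [6.7, -2.8, -13.3]
grip_width: 0.0139
grasp_force: 58.5
```

apply_moves --targets '[[[0,0,0.0125,0,-1],[0,0,0.0125,0,-1],[0,0,0.0125,0,-1]]]'

```text
clock: 7.43
eef_pos: [0.4932, 0.0506, 0.0834]
tool_rot: [0.124, 0.992, -0.0, -0.0]
ft_force: [6.5, -1.3, -13.6]
grip_width: 0.0138
grasp_force: 58.5
```

apply_moves --targets '[[[0,0,0.0125,0,-1],[0,0,0.0125,0,-1],[0,0,0.0125,0,-1]]]'

```text
clock: 7.68
eef_pos: [0.4932, 0.0506, 0.0851]
tool_rot: [0.124, 0.992, -0.0, 0.0]
ft_force: [6.6, -1.7, -10.3]
grip_width: 0.0142
grasp_force: 58.8
```

apply_moves --targets '[[[0,0,0.0125,0,-1],[0,0,0.0125,0,-1],[0,0,0.0125,0,-1]]]'

```text
clock: 7.93
eef_pos: [0.4932, 0.0506, 0.0871]
tool_rot: [0.124, 0.992, -0.0, 0.0]
ft_force: [5.1, -2.8, -6.9]
grip_width: 0.0139
grasp_force: 59.4
```

apply_moves --targets '[[[0,0,0.0125,0,-1],[0,0,0.0125,0,-1],[0,0,0.0125,0,-1]]]'

```text
clock: 8.18
eef_pos: [0.4932, 0.0506, 0.0887]
tool_rot: [0.124, 0.992, -0.0, 0.0]
ft_force: [5.0, -2.4, -10.2]
grip_width: 0.0141
grasp_force: 59.1
```

apply_moves --targets '[[[0,0,0.0125,0,-1],[0,0,0.0125,0,-1],[0,0,0.0125,0,-1]]]'

```text
clock: 8.43
eef_pos: [0.4932, 0.0506, 0.0895]
tool_rot: [0.124, 0.992, -0.0, 0.0]
ft_force: [6.2, -2.2, -12.8]
grip_width: 0.0141
grasp_force: 58.6
```

apply_moves --targets '[[[0,0,0.0125,0,-1],[0,0,0.0125,0,-1],[0,0,0.0125,0,-1],[0,0,0.0125,0,-1]]]'

```text
clock: 8.77
eef_pos: [0.4932, 0.0506, 0.0912]
tool_rot: [0.124, 0.992, -0.0, -0.0]
ft_force: [7.4, -2.6, -13.9]
grip_width: 0.0141
grasp_force: 58.5
```

apply_moves --targets '[[[0,0,0.0125,0,-1],[0,0,0.0125,0,-1],[0,0,0.0125,0,-1],[0,0,0.0125,0,-1]]]'

```text
clock: 9.1
eef_pos: [0.4932, 0.0506, 0.0931]
tool_rot: [0.124, 0.992, -0.0, -0.0]
ft_force: [7.1, -2.7, -14.7]
grip_width: 0.0138
grasp_force: 58.5
```

apply_moves --targets '[[[0,0,0.0125,0,-1],[0,0,0.0125,0,-1],[0,0,0.0125,0,-1]]]'

```text
clock: 9.35
eef_pos: [0.4932, 0.0506, 0.0947]
tool_rot: [0.124, 0.992, -0.0, -0.0]
ft_force: [6.1, -1.4, -12.2]
grip_width: 0.0141
grasp_force: 58.9
```

apply_moves --targets '[[[0,0,0.0125,0,-1],[0,0,0.0125,0,-1],[0,0,0.0125,0,-1]]]'

```text
clock: 9.6
eef_pos: [0.4932, 0.0506, 0.097]
tool_rot: [0.124, 0.992, -0.0, 0.0]
ft_force: [4.1, -2.9, -7.9]
grip_width: 0.0139
grasp_force: 59.7
```

apply_moves --targets '[[[0,0,0.0125,0,-1],[0,0,0.0125,0,-1],[0,0,0.0125,0,-1]]]'

```text
clock: 9.85
eef_pos: [0.4932, 0.0506, 0.0986]
tool_rot: [0.124, 0.992, -0.0, 0.0]
ft_force: [4.8, -3.2, -9.6]
grip_width: 0.014
grasp_force: 59.4
```

apply_moves --targets '[[[0,0,0.0125,0,-1],[0,0,0.0125,0,-1],[0,0,0.0125,0,-1],[0,0,0.0125,0,-1]]]'

```text
clock: 10.18
eef_pos: [0.4932, 0.0506, 0.0998]
tool_rot: [0.124, 0.992, -0.0, -0.0]
ft_force: [6.6, -3.6, -13.2]
grip_width: 0.0142
grasp_force: 58.8
```

apply_moves --targets '[[[0,0,0.0125,0,-1],[0,0,0.0125,0,-1],[0,0,0.0125,0,-1],[0,0,0.0125,0,-1]]]'

```text
clock: 10.52
eef_pos: [0.4932, 0.0506, 0.1016]
tool_rot: [0.124, 0.992, -0.0, -0.0]
ft_force: [7.0, -2.9, -13.6]
grip_width: 0.0141
grasp_force: 58.7
```

apply_moves --targets '[[[0,0,0.0125,0,-1],[0,0,0.0125,0,-1],[0,0,0.0125,0,-1]]]'

```text
clock: 10.77
eef_pos: [0.4931, 0.0506, 0.103]
tool_rot: [0.124, 0.992, -0.0, -0.0]
ft_force: [7.4, -2.1, -15.1]
grip_width: 0.0139
grasp_force: 58.5
```

apply_moves --targets '[[[0,0,0.0125,0,-1],[0,0,0.0125,0,-1],[0,0,0.0125,0,-1]]]'

```text
clock: 11.02
eef_pos: [0.4932, 0.0506, 0.1046]
tool_rot: [0.124, 0.992, -0.0, -0.0]
ft_force: [7.1, -1.5, -11.8]
grip_width: 0.0143
grasp_force: 58.9
```

apply_moves --targets '[[[0,0,0.0125,0,-1],[0,0,0.0125,0,-1],[0,0,0.0125,0,-1],[0,0,0.0125,0,-1]]]'

```text
clock: 11.35
eef_pos: [0.4932, 0.0507, 0.1076]
tool_rot: [0.124, 0.992, -0.0, 0.0]
ft_force: [5.5, -2.1, -7.3]
grip_width: 0.0137
grasp_force: 59.7
```

apply_moves --targets '[[[0,0,0.0125,0,-1],[0,0,0.0125,0,-1],[0,0,0.0125,0,-1],[0,0,0.0125,0,-1]]]'

```text
clock: 11.68
eef_pos: [0.4932, 0.0506, 0.1091]
tool_rot: [0.124, 0.992, -0.0, 0.0]
ft_force: [7.1, -1.5, -11.2]
grip_width: 0.014
grasp_force: 59.0
```

apply_moves --targets '[[[0,0,0.0125,0,-1],[0,0,0.0125,0,-1],[0,0,0.0125,0,-1],[0,0,0.0125,0,-1]]]'

```text
clock: 12.02
eef_pos: [0.4932, 0.0506, 0.111]
tool_rot: [0.124, 0.992, -0.0, -0.0]
ft_force: [6.1, -2.1, -10.7]
grip_width: 0.0138
grasp_force: 59.0
```

apply_moves --targets '[[[0,0,0.0125,0,-1],[0,0,0.0125,0,-1],[0,0,0.0125,0,-1],[0,0,0.0125,0,-1]]]'

```text
clock: 12.35
eef_pos: [0.4932, 0.0506, 0.1129]
tool_rot: [0.124, 0.992, -0.0, -0.0]
ft_force: [6.5, -2.6, -12.4]
grip_width: 0.0137
grasp_force: 59.0
```

apply_moves --targets '[[[0,0,0.0125,0,-1],[0,0,0.0125,0,-1],[0,0,0.0125,0,-1]]]'

```text
clock: 12.6
eef_pos: [0.4932, 0.0507, 0.1145]
tool_rot: [0.124, 0.992, -0.0, -0.0]
ft_force: [4.8, -2.0, -11.0]
grip_width: 0.0143
grasp_force: 59.1
```

apply_moves --targets '[[[0,0,0,0,-1]]]'

```text
clock: 12.68
eef_pos: [0.4932, 0.0506, 0.1147]
tool_rot: [0.124, 0.992, -0.0, 0.0]
ft_force: [5.7, -2.3, -9.3]
grip_width: 0.0136
grasp_force: 59.4
```

apply_moves --targets '[[[0,0,0.0125,0,-1],[0,0,0.0125,0,-1],[0,0,0,0,-1]]]'

```text
clock: 12.93
eef_pos: [0.4932, 0.0506, 0.116]
tool_rot: [0.124, 0.992, -0.0, 0.0]
ft_force: [5.4, -2.4, -7.4]
grip_width: 0.0137
grasp_force: 59.7
```

apply_moves --targets '[[[0,0,0.0125,0,-1],[0,0,0.0125,0,-1],[0,0,0,0,-1]]]'

```text
clock: 13.18
eef_pos: [0.4932, 0.0506, 0.1172]
tool_rot: [0.124, 0.992, -0.0, 0.0]
ft_force: [3.6, -2.8, -7.7]
grip_width: 0.0136
grasp_force: 59.8
```

apply_moves --targets '[[[0,0,-0.008,0,-1],[0,0,-0.008,0,-1],[0,0,0,0,-1]]]'

```text
clock: 13.43
eef_pos: [0.4932, 0.0506, 0.1166]
tool_rot: [0.124, 0.992, -0.0, 0.0]
ft_force: [4.2, -2.2, -5.8]
grip_width: 0.0139
grasp_force: 59.9
```

apply_moves --targets '[[[0,0,-0.008,0,-1],[0,0,-0.008,0,-1],[0,0,0,0,-1]]]'

```text
clock: 13.68
eef_pos: [0.4932, 0.0506, 0.116]
tool_rot: [0.124, 0.992, -0.0, 0.0]
ft_force: [4.7, -3.8, -6.6]
grip_width: 0.014
grasp_force: 59.9
```

apply_moves --targets '[[[0,0,-0.008,0,-1],[0,0,0,0,-1],[0,0,0,0,-1]]]'

```text
clock: 13.93
eef_pos: [0.4932, 0.0506, 0.1157]
tool_rot: [0.124, 0.992, -0.0, 0.0]
ft_force: [3.9, -2.8, -6.4]
grip_width: 0.014
grasp_force: 59.9
```

apply_moves --targets '[[[0,0,-0.008,0,-1],[0,0,-0.008,0,-1],[0,0,0,0,-1]]]'

```text
clock: 14.18
eef_pos: [0.4932, 0.0506, 0.115]
tool_rot: [0.124, 0.992, -0.0, 0.0]
ft_force: [4.5, -2.9, -6.3]
grip_width: 0.0137
grasp_force: 59.9
```

apply_moves --targets '[[[0,0,-0.008,0,-1],[0,0,0,0,-1],[0,0,0,0,-1]]]'

```text
clock: 14.43
eef_pos: [0.4932, 0.0506, 0.1147]
tool_rot: [0.124, 0.992, -0.0, 0.0]
ft_force: [4.3, -2.3, -5.7]
grip_width: 0.0135
grasp_force: 60.0
```

apply_moves --targets '[[[0,0,-0.008,0,-1],[0,0,0,0,-1],[0,0,0,0,-1]]]'

```text
clock: 14.68
eef_pos: [0.4932, 0.0506, 0.1146]
tool_rot: [0.124, 0.992, -0.0, 0.0]
ft_force: [2.6, -4.0, -2.5]
grip_width: 0.0145
grasp_force: 60.3
```

apply_moves --targets '[[[0,0,-0.008,0,-1],[0,0,0,0,-1],[0,0,0,0,-1]]]'

```text
clock: 14.93
eef_pos: [0.4933, 0.0507, 0.1145]
tool_rot: [0.124, 0.992, -0.0, 0.0]
ft_force: [2.8, -3.7, 0.9]
grip_width: 0.0139
grasp_force: 60.8
```

apply_moves --targets '[[[0,0,0,0,-0.4],[0,0,0,0,-0.1],[0,0,0,0,-0.1],[0,0,0,0,-0.1]]]'

```text
clock: 15.27
eef_pos: [0.4924, 0.0513, 0.1137]
tool_rot: [0.123, 0.992, 0.0, -0.001]
ft_force: [0.6, 0.3, 0.2]
grip_width: 0.0385
grasp_force: 0.0
```

apply_moves --targets '[[[-0.1,0.02,0.2,0,-0.1],[-0.1,0.02,0.4,0,-0.1],[0,0,0.5,0,-0.1],[0,0,0.4,0,-0.1],[0,0,0,0,-0.1]]]'

```text
clock: 15.68
eef_pos: [0.4869, 0.053, 0.1778]
tool_rot: [0.124, 0.992, 0.001, 0.003]
ft_force: [0.9, 0.6, 0.1]
grip_width: 0.0385
grasp_force: 0.0
```

apply_moves --targets '[[[0,-0.2,0.1,0,-0.5],[-0.1,-0.6,0,0,-1],[-0.1,-0.7,0,0,-1],[-0.1,-0.7,0,0,-1],[0,-0.3,0,0,-1],[0,0,-0.3,0,-1],[0,0,-0.6,0,-1],[0,0,-0.6,0,-1]]]'

```text
clock: 16.35
eef_pos: [0.473, -0.0486, 0.1173]
tool_rot: [0.124, 0.992, 0.0, 0.001]
ft_force: [0.2, -0.2, -0.6]
grip_width: -0.0
grasp_force: 0.0
```

apply_moves --targets '[[[0,0,-0.6,0,-1],[0,0,-0.6,0,-1],[0,0,0,0,-1]]]'

```text
clock: 16.6
eef_pos: [0.4679, -0.0476, 0.0649]
tool_rot: [0.124, 0.992, -0.0, -0.006]
ft_force: [-1.1, -0.6, -0.3]
grip_width: -0.0002
grasp_force: 0.0
```

Run:
```python
from h import *
p,D=imaging.camera("scene"); o=get_obs(); print(o["clock"],o["eef_pos"],o["ft_force"])
a,b,c,d=310,390,225,300
x=cv2.resize(p[c:d,a:b],(640,600),interpolation=cv2.INTER_CUBIC)
cv2.imwrite("pics/c6.png",cv2.convertScaleAbs(x,alpha=1.4,beta=15)); np.save("s6.npy",D); np.save("p6.npy",p)
```

```text
16.65 [ 0.46944392 -0.04763209  0.06718625] [-0.32998823  0.21026199  0.56534382]
```

View pics/c6.png

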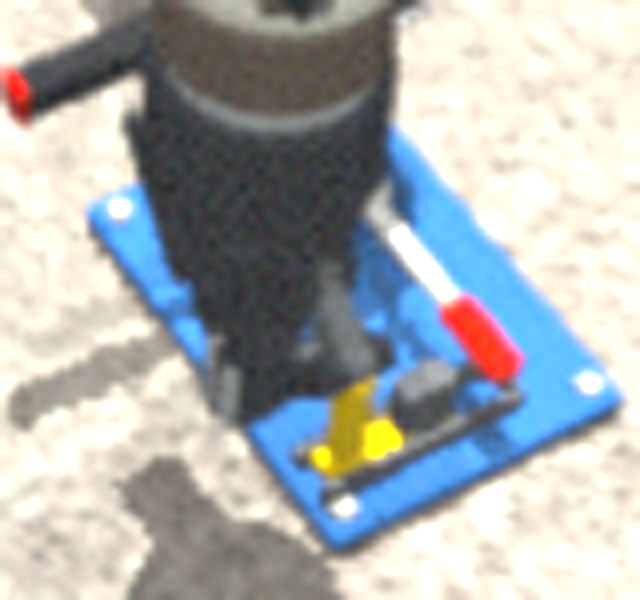

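apply_moves --targets '[[[0,0.05,-0.3,0,-1],[0,0,-0.3,0,-1],[0,0,-0.2,0,-1],[0,0,-0.1,0,-1],[0,0,0,0,-1]]]'

```text
clock: 17.07
eef_pos: [0.4728, -0.0457, 0.0338]
tool_rot: [0.124, 0.992, -0.0, -0.0]
ft_force: [-0.8, -0.4, 1.1]
grip_width: -0.0002
grasp_force: 0.0
```

apply_moves --targets '[[[0.1,-0.025,0,0,-1],[0.1,-0.025,0,0,-1],[0.1,-0.025,0,0,-1],[0.05,-0.0125,0,0,-1],[0,0,0,0,-1]]]'

```text
clock: 17.48
eef_pos: [0.4883, -0.0493, 0.0344]
tool_rot: [0.124, 0.992, 0.0, 0.001]
ft_force: [0.0, -0.2, -0.4]
grip_width: 0.0002
grasp_force: 0.0
```

Run:
```python
from h import *
p,D=imaging.camera("scene"); o=get_obs(); print(o["clock"],o["eef_pos"],o["ft_force"])
a,b,c,d=310,390,225,300
x=cv2.resize(p[c:d,a:b],(640,600),interpolation=cv2.INTER_CUBIC)
cv2.imwrite("pics/c7.png",cv2.convertScaleAbs(x,alpha=1.4,beta=15))
```

```text
17.5333 [ 0.48763773 -0.04922224  0.03414236] [-0.76874491 -0.29279643  0.1757901 ]
```

View pics/c7.png

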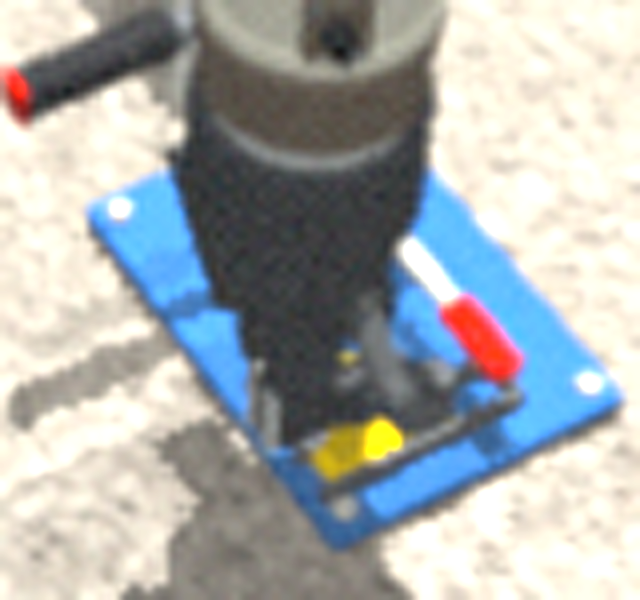

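apply_moves --targets '[[[0,0,-0.07,0,-1],[0,0,-0.07,0,-1],[0,0,0,0,-1]]]'

```text
clock: 17.78
eef_pos: [0.4863, -0.049, 0.0276]
tool_rot: [0.124, 0.992, -0.0, -0.001]
ft_force: [0.8, 0.0, 0.1]
grip_width: 0.0003
grasp_force: 0.0
```

apply_moves --targets '[[[0.04,-0.01,0,0,-1],[0.04,-0.01,0,0,-1],[0.04,-0.01,0,0,-1],[0,0,0,0,-1]]]'

```text
clock: 18.12
eef_pos: [0.4925, -0.0504, 0.0285]
tool_rot: [0.124, 0.992, 0.0, 0.0]
ft_force: [1.3, -0.4, 0.0]
grip_width: -0.0
grasp_force: 0.0
```

apply_moves --targets '[[[0.04,-0.01,0,0,-1],[0.04,-0.01,0,0,-1],[0.04,-0.01,0,0,-1],[0,0,0,0,-1]]]'

```text
clock: 18.45
eef_pos: [0.4968, -0.0515, 0.0283]
tool_rot: [0.124, 0.992, 0.0, -0.0]
ft_force: [0.4, 0.6, 0.0]
grip_width: -0.0001
grasp_force: 0.0
```

apply_moves --targets '[[[0.04,-0.01,0,0,-1],[0.04,-0.01,0,0,-1],[0,0,0,0,-1]]]'

```text
clock: 18.7
eef_pos: [0.4999, -0.0523, 0.0282]
tool_rot: [0.124, 0.992, -0.0, -0.0]
ft_force: [-1.3, -0.0, 0.2]
grip_width: 0.0001
grasp_force: 0.4
```

apply_moves --targets '[[[0.04,-0.01,0,0,-1],[0.04,-0.01,0,0,-1],[0.04,-0.01,0,0,-1],[0,0,0,0,-1]]]'

```text
clock: 19.03
eef_pos: [0.505, -0.0536, 0.0282]
tool_rot: [0.124, 0.992, -0.0, 0.0]
ft_force: [-0.3, 0.3, -0.0]
grip_width: -0.0001
grasp_force: 0.3
```

apply_moves --targets '[[[0.04,-0.01,0,0,-1],[0.04,-0.01,0,0,-1],[0,0,0,0,-1]]]'

```text
clock: 19.28
eef_pos: [0.5082, -0.0544, 0.0282]
tool_rot: [0.124, 0.992, -0.0, 0.0]
ft_force: [-0.9, 0.4, -0.4]
grip_width: -0.0001
grasp_force: 0.3
```

apply_moves --targets '[[[0.04,-0.01,0,0,-1],[0.04,-0.01,0,0,-1],[0,0,0,0,-1]]]'

```text
clock: 19.53
eef_pos: [0.5114, -0.0552, 0.0283]
tool_rot: [0.124, 0.992, -0.0, 0.0]
ft_force: [0.0, -0.9, 0.3]
grip_width: -0.0001
grasp_force: 0.3
```

apply_moves --targets '[[[0.04,-0.01,0,0,-1],[0,0,0,0,-1]]]'

```text
clock: 19.7
eef_pos: [0.5126, -0.0555, 0.0283]
tool_rot: [0.124, 0.992, -0.0, -0.0]
ft_force: [-1.7, 0.6, 0.9]
grip_width: 0.0002
grasp_force: 1.0
```

apply_moves --targets '[[[0.04,-0.01,0,0,-1],[0,0,0,0,-1]]]'

```text
clock: 19.87
eef_pos: [0.5125, -0.0556, 0.0282]
tool_rot: [0.124, 0.992, 0.0, -0.002]
ft_force: [-6.5, 0.3, 3.9]
grip_width: -0.0001
grasp_force: 2.9
```

apply_moves --targets '[[[0.03,-0.008,0,0,-1],[0,0,0,0,-1]]]'

```text
clock: 20.03
eef_pos: [0.5126, -0.0557, 0.0281]
tool_rot: [0.124, 0.992, 0.0, -0.003]
ft_force: [-8.5, 1.8, 6.2]
grip_width: 0.0001
grasp_force: 4.2
```

apply_moves --targets '[[[-0.1,0.025,0,0,-1],[-0.2,0.05,0,0,-1],[-0.4,0.1,0,0,-1],[-0.5,0.1,0.3,0,-1],[-0.5,0,0.6,0,-1],[-0.6,0,0.6,0,-1],[-0.5,0,0.5,0,-1],[0,0,0,0,-1]]]'

```text
clock: 20.7
eef_pos: [0.4024, -0.0453, 0.1116]
tool_rot: [0.124, 0.992, -0.0, 0.002]
ft_force: [-0.6, -0.0, 0.4]
grip_width: 0.0
grasp_force: 0.0
```

Run:
```python
from h import *
import h
p,D=imaging.camera("scene"); t,Dt=imaging.camera("top"); o=get_obs(); print(o["clock"],o["eef_pos"],o["ft_force"])
cc={n:cal(n) for n in("scene","top")}; h.cal=lambda n:cc[n]
for nm,lo,hi,z in(("yel",(20,130,90),(35,255,255),.069),("red",(0,150,90),(8,255,255),.05)):
  for n,im,d,(a,b,c,e) in(("top",t,Dt,(340,390,180,245)),("scene",p,D,(330,400,230,300))):
    m=np.zeros(im.shape[:2],np.uint8); m[c:e,a:b]=cv2.inRange(cv2.cvtColor(im,cv2.COLOR_BGR2HSV),lo,hi)[c:e,a:b]
    k,l,st,ce=cv2.connectedComponentsWithStats(m)
    for i in range(1,k):
        if st[i,4]>5: print(nm,n,st[i],onz(n,*ce[i],z).round(4),dep(n,*ce[i],d).round(4))
A=cv2.resize(p[170:300,290:400],(400,473),interpolation=cv2.INTER_CUBIC); B=cv2.resize(t[140:245,300:390],(400,473),interpolation=cv2.INTER_CUBIC)
cv2.imwrite("pics/c8.png",np.hstack([A,B]))
```

```text
20.8 [ 0.40453063 -0.04535535  0.10947224] [-0.09050155  0.04786461  0.17304445]
yel top [370 208   5   8  29] [ 0.5309 -0.057   0.069 ] [ 0.5303 -0.0562  0.0755]
yel scene [354 267  12  15  88] [ 0.515  -0.0756  0.069 ] [ 0.5288 -0.0655  0.0456]
red top [371 201   8   5  26] [ 0.5644 -0.0683  0.05  ] [ 0.5633 -0.067   0.06  ]
red scene [366 263   8  10  38] [ 0.5646 -0.0719  0.05  ] [ 0.5618 -0.0737  0.0544]
```

View pics/c8.png

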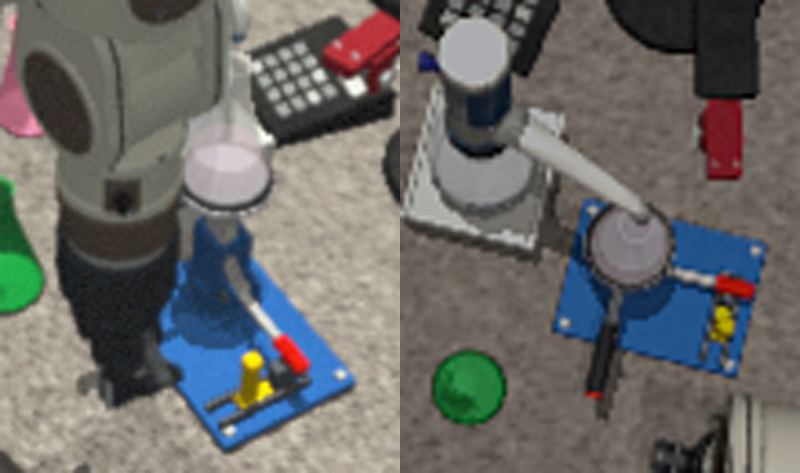

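```bash
python3 -c "
from h import *
print(order.job_done())"
```

```text
the job is handed in; nothing more can be done
None
```

I raised the flask four clicks (about 44 mm, so its mouth should be roughly 23 mm under the spout), eased it onto the pawl, let go, and pushed the yellow slide to its stop under the level red lever; the job is handed in at about 21 s, no verdict shown. The gripper's first close missed the handle without contact, because the fingertips sat about 36 mm higher than the reported position implied, and I regripped lower.

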